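# Fit the diffuser plate in front of the ring lamp

### The arm

A 6-joint arm with a two-finger parallel gripper is mounted at the origin on the work surface. World frame = base frame: x ahead of the robot, y to its left, z up, the work surface at z = 0. Lengths are in m, angles in rad, forces in N, time in s.
With the tool pointing down it reaches from about 0.3 to 0.875 m from the base axis. Payload 6.4 kg.
Tool frame: the origin (TCP) lies midway between the tips of the shut fingers; the grasp point (between the pads) lies 19 mm behind it; z points along the fingers, y is the line along which they close (so a half turn about z gives the same grasp; the last joint's range is limited). The gripper opens to 85 mm and grips with 20 to 120 N. Pads are 22 mm wide; open, the fingers measure 114 mm over their backs; the gripper's body (76 mm by 85 mm) begins 54 mm behind the grasp point. The pads swing forward as they close: fully open they stand 13 mm farther back than shut.
Start: joints at [1.008, 0.181, 1.607, -0, 1.354, -0.206], TCP at [0.201, 0.539, 0.231] pointing down, gripper open.
Joint ranges: [-2.99, 2.99], [-0.89, 2.07], [0.3, 2.58], [-1.14, 4.28], [0, 2.63], [-3.12, 3.12]. Speed limits (rad/s): [2.57, 2.57, 3.01, 3.14, 3.14, 3.14].

### API

Orientations are given as a unit quaternion [w, x, y, z].
In Python, from rig import manip gives the robot as it stands.
- The arm moves only by the tool apply_moves, never from a script. Its argument "moves" is text: rows parted by semicolons, each of 6 numbers parted by spaces: the shift along the tool's x, y, z each as a share of 1000 mm, from -1 to 1, then the turn, a rotation vector about the tool's x, y, z each as a share of pi rad, from -1 to 1. A call has 1 to 5 rows; each row is the pose to reach, as a shift and turn from the pose commanded when the call began, along the tool's axes at that moment, turning the shorter way round; what a row does not reach only later rows make up. A row lasts 1/12 s, in which the tool goes at most 41.7 mm and 7.16 degrees, less where a joint would pass 70% of its speed; a pose out of reach is approached as far as the arm can. A call with a number of a shift or a turn outside -1 to 1 is refused whole. A call with a gripper value outside its range is refused whole. "claw" is the closure, from -1 (fully open) to 1 (shut), set as the call begins (left out, the last holds). The fingers move at their own pace and stop on an object; the grip force is fixed at half the most. Time passes only in rows, so rows that repeat a pose let the fingers close. It gives the time, the measured TCP pose, the force, the opening and the grip force at its end, in the units of the state.
- manip.read_state(): the state, without advancing time (a new reading comes with each control period).
- manip.capture(name): name is "side" or "top"; returns (picture, depth): 480x640x3 uint8, red, green, blue; 480x640 float32, m along the optical axis (not along the pixel's ray), 0 where there is no reading.
- manip.calibration(name): a dict with "K" (3x3 intrinsics, pixels), "rvec" (rotation vector, rad) and "tvec" (3), from world to camera coordinates, as OpenCV has them. Camera axes: x right, y down, z forward; pixel columns grow to the right and rows downward; lengths in m; the calibration is good to about 2 mm. A picture is of the moment at which its call begins. calibration takes no time and is no camera call.
- manip.finish_job(): hands the job in; it is judged then, once.
The state is a dict: "time": time; "joint_positions": joint angles; "joint_vel": joint speeds; "effort": joint torques, N m; "eef_pos": TCP position; "tool_rot": TCP orientation; "wrist_force": force on the tool from outside, world axes, zero at the start; "moment": the same for the moment, N m; "grip_width": finger opening in m; "gripper_force": force on a finger pad.
Only numpy, scipy, OpenCV 4.12 (cv2) and the standard library are available. Lean on these libraries where they do the work, as an engineer would, in place of code of your own. Each camera call takes 0.05 s, during which the arm holds its last target. There are 200 camera calls.

### The job

On the macro-photography bench, first pull the steel retaining slide on top of the filter holder out to its stop and leave it out. Then take the diffuser plate (the one with a single broad grip tab in the middle of its top edge) out of the storage rack and lower it, without dropping it, edgewise into the holder's slot in front of the ring lamp until it stands fully home on the slot's floor. Leave the other two plates standing where they are in the rack, and let go of everything.

Things in the scene. Friction and masses are not known exactly. Their poses are not given: they have to be found in the camera images.
- holder: Fixed filter holder: two grooved steel posts, 80 mm high. The slot between them runs along x, open at the top: 108 mm long, 10 mm wide (y), flared to 17 mm over the top 10 mm; floor 12 mm above the table. Origin: on the table under the slot's middle; z up. Ring lamp (140 mm high, face 92 mm from the slot) and camera stand on the -y side. The slide's ledge runs out 156 mm towards -x.
- slot_floor (a point): Middle of the slot's floor, 12 mm above the table; axes as the holder's.
- slide (a joint): Travel of the retaining slide in m: 0 = fully in, where its bar covers 29 mm of the slot's -x end and blocks a plate; 0.045 = out at its stop, towards the holder's -x. A light spring and about 3 N of friction resist it (4 N in all); the friction keeps it where it is left.
- slide_grip (a point): Middle of the retaining slide's upright steel grip, a block 18 mm (x) by 16 mm (y) by 36 mm high on the outer end of a flat bar 22 mm wide. The point moves with the slide; it is 106 mm above the table, 18 mm below the grip's top and 18 mm above the bar's top. Axes as the holder's.
- rack: Fixed black storage rack, 130 mm (x) by 190 mm (y), walls 55 mm high. Three slots along x, 9 mm wide and 108 mm long, at y = -60, 0 and +60 mm; floor 10 mm above the table. Origin: underside centre; z up.
- diffuser: The diffuser plate, loose, 130 g, standing in one of the rack's slots: aluminium frame, white panel, 100 mm wide (x), 6 mm thick (y), 90 mm high (z). In the middle of its top edge one dark grip tab, 40 mm wide (x), 12 mm thick (y), from 90 to 125 mm above the lower edge. Origin: middle of the lower edge; z up. Either face may look to the lamp.
- horned_plate: Another loose plate in the rack, not to be moved: 100 x 6 x 90 mm, with two small pegs at the corners of its top edge (to 113 mm). Origin: middle of the lower edge; axes as the diffuser's.
- low_plate: Another loose plate in the rack, not to be moved: 100 x 6 x 70 mm, with no tab. Origin: middle of the lower edge; axes as the diffuser's.
There are look-alikes about, which are no part of the job. What is shaped like the diffuser but orange or red is not meant.

How it is judged:
On the way:
1. the retaining slide is pulled out to its stop (value of joint slide above 0.04 m), for 0.2 s.
At the end, for the whole second after the job is handed in: Diffuser at rest in the slot: lower edge within 6 mm of its floor, middle within 9 mm of the slot's, along it within 0.1 rad (either face), upright within 0.12 rad. Slide still out (36 mm or more). Other two plates within 20 mm of where they stood, upright within 0.2 rad (z of diffuser in the frame of slot_floor between -0.004 and 0.006 m and horizontal distance between diffuser and slot_floor below 0.009 m and angle between the x axis of diffuser and the x axis of holder, either way round below 0.1 rad and angle between diffuser's own z axis and vertical below 0.12 rad and linear speed of diffuser below 0.02 m/s and value of joint slide above 0.036 m and distance of each of horned_plate, low_plate from where it was at the start of the episode below 0.02 m and angle between each of horned_plate, low_plate's own z axis and vertical below 0.2 rad); the robot touches nothing.
It fails at once if the diffuser plate is dropped (faster than 0.6 m/s, about 18 mm of free fall, while no finger holds it) (linear speed of diffuser above 0.6 m/s and contact force between diffuser and the fingers below 0.1 N).
It also fails if it takes over 51 s, if anything falls off the work surface, if the arm or the gripper's body presses on something with over 40 N, if the wrist force passes 120 N, or if a joint passes its speed limit or range.

## Working session

There is one attempt and no reset: what is moved stays moved. The work goes in short steps, Python scripts to look and compute and a tool call to move; the robot and the scene stay as the last step left them, time stands still between calls to the robot, and variables do not carry over. Pictures are saved under pics/ and viewed, at most 10 in all, crops included, and the job is handed in when it is done.

Besides the shell and the picture viewer there is one more tool, called after ">>>" as name(argument=value, ...), one argument or row to a line, values as JSON. apply_moves: Moves the arm, as the interface text tells. Its arguments: {"type":"object","properties":{"moves":{"type":"string"},"claw":{"type":"number"}},"required":["moves"]}

```bash
mkdir -p pics; cat > h.py <<'E'
import numpy as np, cv2
from rig import manip
def cal(n):
    c=manip.calibration(n); K=np.array(c['K'],float); R=cv2.Rodrigues(np.array(c['rvec'],float))[0]; return K,R,np.array(c['tvec'],float).ravel()
def cloud(n,d):
    K,R,t=cal(n); v,u=np.mgrid[:480,:640]
    p=np.stack([(u-K[0,2])/K[0,0]*d,(v-K[1,2])/K[1,1]*d,d],-1)
    return (p-t)@R
def ray(n,u,v,z):
    K,R,t=cal(n); c=-R.T@t; r=R.T@np.linalg.inv(K)@[u,v,1]; return c+r*(z-c[2])/r[2]
E
python3 - <<'E'
from h import *
for n in('side','top'):
    i,d=manip.capture(n); cv2.imwrite(f'pics/{n}0.png',i[:,:,::-1]); np.savez(f'{n}0.npz',i=i,d=d)
    K,R,t=cal(n); print(n,K.round(1).tolist(),(-R.T@t).round(3),R[2].round(2))
s=manip.read_state(); print(s)
E
```

```text
side [[468.8, 0.0, 331.0], [0.0, 468.8, 233.2], [0.0, 0.0, 1.0]] [ 0.054 -0.304  0.453] [ 0.61  0.6  -0.52]
top [[494.4, 0.0, 321.3], [0.0, 494.4, 242.9], [0.0, 0.0, 1.0]] [0.366 0.106 0.967] [ 0.16  0.02 -0.99]
{'time': 0.1, 'joint_positions': array([ 1.00767058e+00,  1.81469753e-01,  1.60790946e+00,  1.96440753e-05,
        1.35378313e+00, -2.06283422e-01]), 'joint_vel': array([-9.79770717e-04,  5.02305384e-05, -2.35973684e-03, -6.03245114e-04,
        6.80475382e-04,  2.29309100e-03]), 'effort': array([-2.08159572e-04, -4.45872045e+01, -3.52236843e+01, -3.71915603e-04,
        4.09369051e-03, -2.91267793e-05]), 'eef_pos': array([0.20055858, 0.5383653 , 0.23047184]), 'tool_rot': array([-3.03429228e-04,  1.77478056e-01,  9.84124445e-01, -7.23879577e-04]), 'wrist_force': array([-0.14085346, -0.73266059, -0.61003721]), 'moment': array([ 0.07524627, -0.06598286,  0.01173993]), 'gripper_force': 0.0, 'grip_width': 0.08538345647972943}
```

View pics/top0.png

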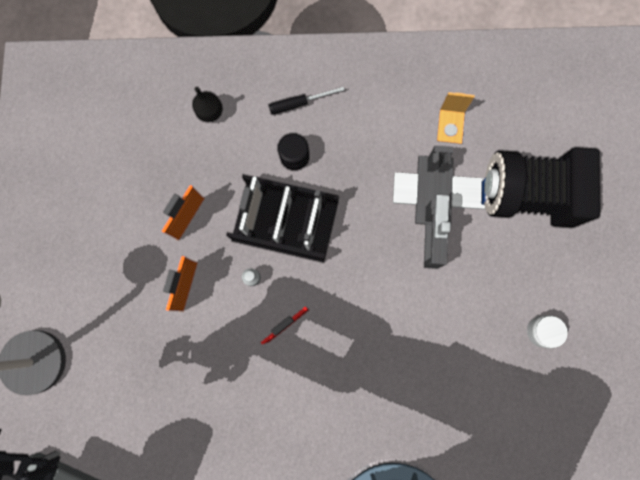

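View pics/side0.png

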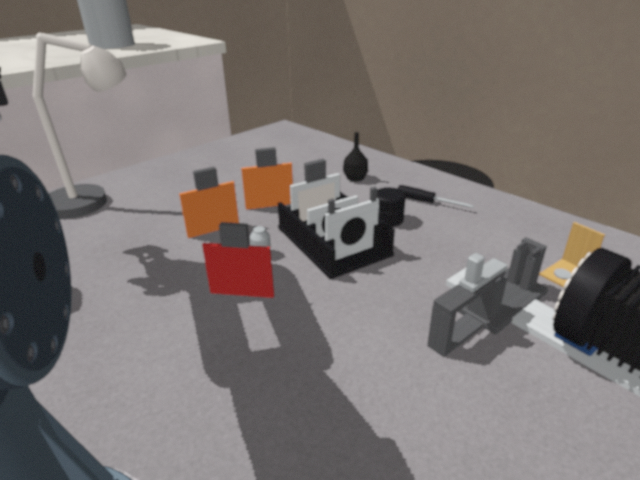

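Top view shows the holder at about (437,205), with the slide and its grip near (442,220). The ring lamp is at (500,183), so the holder's −y is world −y and the slide pulls towards the robot.

Diffuser candidates in the top view:
- Rack-left plate (250,205): white, with a single tab. This one fits the description.
- Orange plates (183,212) and (181,284), and the red plate (285,326): excluded by colour.
- Rack-middle plate (283,213): low, no tab.
- Rack-right plate (313,220): has pegs.

I'll confirm in one enlarged crop.

```bash
python3 - <<'E'
from h import *
a=np.load('top0.npz'); b=np.load('side0.npz')
c1=cv2.resize(a['i'][165:270,220:350],None,fx=3,fy=3,interpolation=2); c2=cv2.resize(a['i'][140:275,380:510],None,fx=3,fy=3,interpolation=2)
c3=cv2.resize(b['i'][145:280,270:400],None,fx=3,fy=3,interpolation=2)
W=np.zeros((600,790,3),np.uint8);W[:315,:390]=c1;W[:405,395:785]=c2
c3=cv2.resize(b['i'][145:280,270:400],None,fx=2.1,fy=2.1,interpolation=2);W[317:317+c3.shape[0],:c3.shape[1]]=c3[:283]
cv2.imwrite('pics/crop.png',W[:,:,::-1])
P=cloud('top',a['d'])
def rect(m,name):
    q=P[m]; 
    if len(q)<5: print(name,len(q));return
    r=cv2.minAreaRect(q[:,:2].astype(np.float32)); print(name,len(q),np.round(r[0],4),np.round(r[1],4),round(r[2],2),'z',np.percentile(q[:,2],[5,50,95]).round(4))
v,u=np.mgrid[:480,:640]
def box(u0,u1,v0,v1): return (u>=u0)&(u<u1)&(v>=v0)&(v<v1)&(a['d']>0)
z=P[...,2]
print('table',np.median(z[box(350,380,280,340)]))
R=box(222,350,165,270)
rect(R&(z>.115),'tab'); rect(R&(z>.04)&(z<.065),'rackwall'); 
rect(box(222,270,165,270)&(z>.09)&(z<.110),'difftop')
rect(box(268,297,165,270)&(z>.07)&(z<.09),'low'); rect(box(297,350,165,270)&(z>.088),'horn')
H=box(395,470,140,275)
rect(H&(z>.112),'grip'); rect(H&(z>.06)&(z<.1),'holder'); rect(H&(z>.084)&(z<.1),'bar')
np.set_printoptions(linewidth=250)
print((z[140:272:4,412:464:2]*1000).round().astype(int))
E
```

```text
table 0.0012581462247221549
tab 276 [0.5687 0.197 ] [0.13   0.0891] 75.92 z [0.1182 0.1341 0.1376]
rackwall 1623 [0.5439 0.2021] [0.1901 0.1766] 75.85 z [0.0431 0.0556 0.0598]
difftop 164 [0.5833 0.2529] [0.0106 0.1   ] 74.63 z [0.0927 0.1012 0.1073]
low 218 [0.5695 0.1956] [0.0066 0.1005] 75.82 z [0.0724 0.0808 0.0835]
horn 241 [0.5538 0.1376] [0.0078 0.099 ] 75.92 z [0.0932 0.1018 0.1248]
grip 113 [ 0.5283 -0.093 ] [0.0163 0.0178] 80.71 z [0.1153 0.1251 0.1278]
holder 1424 [ 0.5803 -0.0982] [0.0352 0.2232] 85.01 z [0.0681 0.0809 0.0914]
bar 443 [ 0.6023 -0.1003] [0.0279 0.1743] 84.37 z [0.0863 0.0897 0.0929]
[[ -3   4   1  -1   1   2   1   1  -1   1   0   3   1   5   6   3   3   5   4   7   5   6   4   4   5   4]
 [  2  -1   0   0   2   0   2   2   0   2   0   2  -1   0   4  -1   2   2  -4   1   0   0   1   2  -1   0]
 [  3   3   0   5  -1   1   2   4   3   2   0  79  83  84  83  82  82  82  82  80  83   1   2   5   0   4]
 [  0   0   3  -2   3   1  -2   3   2  42  59  73  79 967  76  79  75  78  82  79  81   2   1   2   5   2]
 [  2  -1   0  10  14  14  14  12  22  44  63  69  80 
[... 2349 characters left out ...]
  82  84  79  79  81  81   1   0   2   2  -2   3   0  -1]
 [  1   0   4  -2   1   4   0   8   8   9  78  80  81  78  80  80  80  80   3  -1   0   3   3   2   4  -2]
 [  1   1   0   4  -2   0   3  11  10  10  82  80  79  83  80  79  81  78   2   1   0   2   1   1   0   0]
 [  2  -1   3   2   3   2   7   9  11  12  79  82  83  78  80  84  80  80   0   3   1   0   1   4   1  -1]
 [  0   0   1   1   2   2  11  30  53  69  80  78  81  79  83  78  79  81   2   1   5   0   3   5   1   3]
 [ -1   5   0   2  -4  -2  10  32  51  56  58  62  62  67  70  70  75  -3   0   1   0  -1   3   0  -1   1]
 [  1   1   4   2   4   2   2   1   3   2   0   0   6   6  -2   3   2   3   1   4   2   1   0   2   1   2]]
```

View pics/crop.png

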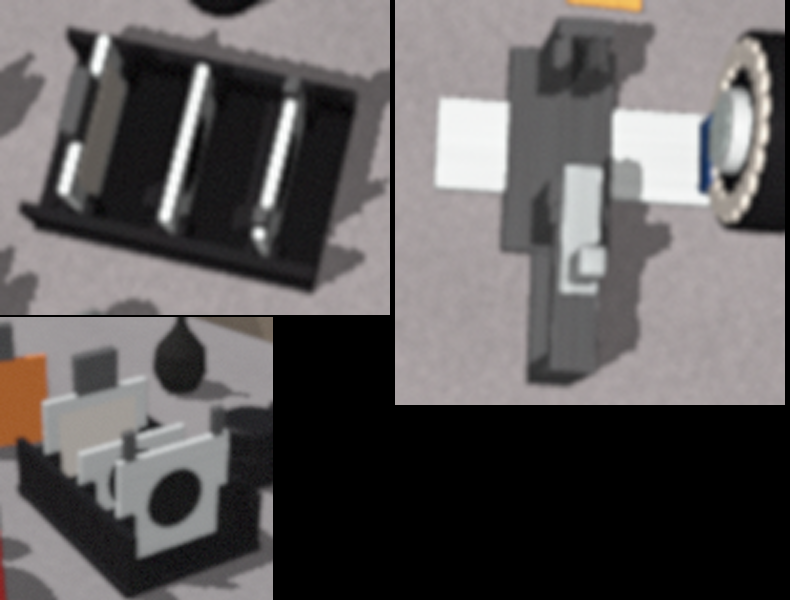

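The crop confirms it: the rack-left plate is white with one broad dark tab (crop about (77,100)), the middle plate is plain and low, and the right one has two pegs and a hole. Next I'll fit precise frames.

```bash
cat >> h.py <<'E'
def frame_stats(q,c,th):
    """extent (2..98 pct) of points along/across axis th about c, mm"""
    d=q[:,:2]-c; a=d@[np.cos(th),np.sin(th)]; b=d@[-np.sin(th),np.cos(th)]
    return np.r_[np.percentile(a,[1,99]),np.percentile(b,[2,50,98]),np.median(q[:,2])].round(4)*1000
def pca(q):
    w,v=np.linalg.eigh(np.cov(q[:,:2].T)); d=v[:,1]; d=d*np.sign(d[0]); return np.arctan2(d[1],d[0])
E
python3 - <<'E'
from h import *
np.set_printoptions(suppress=True,linewidth=160)
for n in('top','side'):
    a=np.load(n+'0.npz'); P=cloud(n,a['d']); x,y,z=P[...,0],P[...,1],P[...,2]; ok=a['d']>0
    hol=ok&(abs(y+.1)<.04)&(x>.4)&(x<.72)
    rk=ok&(x>.46)&(x<.68)&(y>.08)&(y<.30)
    bar=P[hol&(z>.085)&(z<.096)&(x<.64)]; led=P[hol&(z>.076)&(z<.0835)&(x<.64)]; post=P[hol&(z>.074)&(z<.086)&(x>.64)]; grip=P[hol&(z>.122)&(z<.131)]
    th=np.radians(-5.0); c=np.array([.6,-.1])
    print(n,'pca bar',np.degrees(pca(bar)),'ledge',np.degrees(pca(led)))
    for k,q in dict(bar=bar,led=led,post=post,grip=grip).items(): print(k,len(q),frame_stats(q,c,th),'med',np.median(q[:,:2],0).round(4) if len(q) else '')
    for k,(lo,hi,y0,y1) in dict(dif=(.096,.104,.235,.275),low=(.076,.084,.175,.215),horn=(.096,.104,.115,.16),wall=(.051,.058,.08,.30),tab=(.130,.139,.22,.29)).items():
        q=P[rk&(z>lo)&(z<hi)&(y>y0)&(y<y1)]
        if len(q)>5: print(k,len(q),np.degrees(pca(q)).round(2),frame_stats(q,np.array([.5665,.1965]),np.radians(-14.2)),'mean',q[:,:2].mean(0).round(4))
E
```

```text
top pca bar -7.712858253727741 ledge -0.4133103333283184
bar 425 [-84.4  -7.4 -10.3   2.1  11.4  89.7] med [ 0.5629 -0.0947]
led 532 [-130.6  -15.8  -13.8    3.8   14.8   80.1] med [ 0.5    -0.0871]
post 222 [ 60.9  91.3 -15.5  -0.8  16.8  80.6] med [ 0.6796 -0.1082]
grip 90 [-80.6 -63.1  -7.2   1.4   8.4 125.6] med [ 0.5284 -0.0923]
dif 119 -14.05 [-46.7  52.2  54.6  59.   62.9 101.3] mean [0.5807 0.254 ]
low 185 -13.9 [-46.3  51.   -3.2  -0.5   2.9  81. ] mean [0.5683 0.1956]
horn 142 -14.25 [-46.3  42.8 -63.3 -60.3 -57.2 101. ] mean [0.5532 0.1377]
wall 1104 -13.25 [-112.4  113.5  -89.4   -0.    88.2   55.8] mean [0.571  0.1963]
tab 162 -13.79 [-17.3  21.7  53.9  59.1  65.6 135.7] mean [0.5825 0.2536]
side pca bar -3.728640027218272 ledge -13.540834401860197
bar 526 [-86.7  -8.5 -13.8  -6.6   6.9  87.8] med [ 0.5547 -0.1022]
led 845 [-132.7  -15.   -18.    -8.2   10.7   78.3] med [ 0.5011 -0.0988]
post 255 [ 58.2  89.5 -20.   -3.4  12.9  78.6] med [ 0.6776 -0.1107]
grip 94 [-81.8 -65.1 -10.1  -3.9   4.3 123.6] med [ 0.5265 -0.0974]
dif 156 -14.24 [-46.6  49.8  50.2  53.6  59.5  99. ] mean [0.5792 0.249 ]
low 140 -13.92 [-47.1  50.8  -7.1  -5.   -0.   78.6] mean [0.5667 0.1918]
horn 205 -14.37 [-47.2  50.8 -67.9 -65.2 -60.   98.8] mean [0.5505 0.1337]
wall 1067 -74.76 [-60.  116.8 -96.5 -13.3  75.7  54.1] mean [0.553  0.1835]
tab 98 -13.94 [-17.7  21.4  48.9  53.1  61.  133.4] mean [0.5808 0.2487]
```

```bash
python3 - <<'E'
from h import *
np.set_printoptions(suppress=True,linewidth=200)
th=np.radians(-5)
for n,c in (('top',[.6,-.0995]),('side',[.5985,-.1035])):
    a=np.load(n+'0.npz'); P=cloud(n,a['d']); ok=a['d']>0
    d=P[...,:2]-c; A=(d@[np.cos(th),np.sin(th)])*1000; B=(d@[-np.sin(th),np.cos(th)])*1000; z=P[...,2]*1000
    H=ok&(abs(A)<160)&(abs(B)<60)
    def ext(name,m):
        print(n,name,m.sum(),'A',np.percentile(A[m],[0,2,10,50,90,98,100]).round(1),'B',np.percentile(B[m],[2,50,98]).round(1)) if m.sum() else 0
    ext('base z8-17 right',H&(z>9)&(z<18)&(B<-13)&(B>-30)); ext('base left',H&(z>9)&(z<18)&(B>14)&(B<35))
    ext('top82 strip +y',H&(abs(z-80.5)<4)&(B>11.5)&(B<15)); ext('top82 strip -y',H&(abs(z-79.5)<4)&(B<-11.5)&(B>-15))
    ext('ledge',H&(abs(z-80)<4)&(A<-90)); ext('post+',H&(abs(z-80)<4)&(A>40)); 
    ext('groove',H&(z>25)&(z<72)&(abs(B)<4)&(A>30))
    # column of heights along slot line
    for b in(0,10):
        print('profile B',b,[(i,int(np.median(z[H&(abs(B-b)<2.5)&(abs(A-i)<1.5)]))) for i in range(-140,100,3) if (H&(abs(B-b)<2.5)&(abs(A-i)<1.5)).sum()>1])
E
```

```text
top base z8-17 right 262 A [  7.   15.   20.1  45.  145.  157.2 159.6] B [-29.7 -22.4 -13.5]
top base left 704 A [-123.5  -43.4  -32.9   22.6   80.    91.6   95.5] B [14.5 24.9 34.7]
top top82 strip +y 129 A [-130.1 -128.1 -117.2  -58.5   74.6   87.5   90.5] B [11.5 12.9 14.7]
top top82 strip -y 75 A [-129.7 -127.5 -114.5  -52.1   80.5   89.4   91.4] B [-14.9 -13.2 -11.6]
top ledge 362 A [-131.2 -130.4 -127.3 -110.8  -94.3  -91.1  -90.1] B [-13.4   0.4  14. ]
top post+ 198 A [61.  61.3 65.3 80.3 89.1 90.7 91.9] B [-16.1  -0.1  16.3]
top groove 16 A [78.1 78.1 78.4 79.2 79.7 79.8 79.8] B [-3.9 -1.6  1.7]
profile B 0 [(-140, 0), (-137, 0), (-134, 0), (-131, 34), (-128, 80), (-125, 81), (-122, 80), (-119, 80), (-116, 80), (-113, 79), (-110, 80), (-107, 80), (-104, 79), (-101, 79), (-98, 80), (-95, 80), (-92, 80), (-89, 80), (-86, 80), (-83, 91), (-80, 107), (-77, 126), (-74, 126), (-71, 125), (-68, 126), (-65, 126), (-62, 65), (-56, 88), (-53, 90), (-50, 90), (-47, 89), (-44, 89), (-41, 89), (-38, 89), (-35, 89), (-32, 90), (-29, 89), (-26, 90), (-23, 89), (-20, 89), (-17, 89), (-14, 89
[... 2455 characters left out ...]
, (79, 74), (82, 79), (85, 79), (88, 78)]
profile B 10 [(-140, -1), (-137, 0), (-134, 0), (-131, 41), (-128, 77), (-125, 77), (-122, 78), (-119, 78), (-116, 78), (-113, 78), (-110, 77), (-107, 78), (-104, 78), (-101, 78), (-98, 78), (-95, 77), (-92, 78), (-89, 78), (-86, 83), (-83, 81), (-80, 93), (-77, 8), (-74, 7), (-71, 7), (-68, 7), (-65, 7), (-62, 7), (-59, 7), (-56, 7), (-53, 7), (-50, 7), (-47, 10), (-44, 8), (-41, 20), (-38, 24), (-35, 88), (-32, 88), (-29, 88), (-26, 87), (-23, 87), (-20, 87), (-17, 88), (-14, 87), (-11, 87), (-8, 86), (-5, 87), (46, 11), (52, 10), (55, 11), (58, 40), (61, 44), (64, 72), (67, 77), (70, 77), (73, 78), (76, 75), (79, 78), (82, 79), (85, 78), (88, 79)]
```

The holder fits well: yaw −5°, origin about (0.624, −0.104), with base, ledge and groove ends agreeing. The slide grip is at about (0.528, −0.095). Diffuser yaw is −14.1°, tab at about (0.5817, 0.251).

```bash
cat > go.py <<'E'
import sys
from h import *
from scipy.spatial.transform import Rotation as Ro
# usage: go.py x y z yaw_of_tool_y_deg -> shift (share of 1 m) and turn (share of pi) from the measured pose
s=manip.read_state(); q=s['tool_rot']; R=Ro.from_quat([q[1],q[2],q[3],q[0]]); p=s['eef_pos']
print('t',round(s['time'],2),'p',p.round(4),'F',s['wrist_force'].round(1),'w',round(s['grip_width'],4),'gf',round(s['gripper_force'],1),'yaw',np.degrees(np.arctan2(*R.as_matrix()[1::-1,1])).round(2),'tilt',R.as_matrix()[:2,2].round(4),'j6',s['joint_positions'][5].round(2))
if len(sys.argv)>4:
    x,y,z,a=map(float,sys.argv[1:]); a=np.radians(a); Y=[np.cos(a),np.sin(a),0]; Z=[0,0,-1]
    T=Ro.from_matrix(np.c_[np.cross(Y,Z),Y,Z])
    print('shift',R.inv().apply(np.array([x,y,z])-p).round(4),'turn',((R.inv()*T).as_rotvec()/np.pi).round(4))
E
python3 go.py .5277 -.0953 .20 85
```

```text
t 0.1 p [0.2006 0.5384 0.2305] F [-0.1 -0.7 -0.6] w 0.0854 gf 0.0 yaw 69.55 tilt [-0.0009 -0.0013] j6 -0.21
shift [-0.5279 -0.4794  0.031 ] turn [-0.0005 -0.0002 -0.0858]
```

>>> apply_moves(
  moves="-0.528 -0.479 0.02 0 0 -0.086;-0.528 -0.479 0.02 0 0 -0.086;-0.528 -0.479 0.02 0 0 -0.086;-0.528 -0.479 0.02 0 0 -0.086;-0.528 -0.479 0.02 0 0 -0.086",
  claw=-1,
)

```text
time: 0.52
eef_pos: [0.2945, 0.3563, 0.2251]
tool_rot: [-0.0, 0.043, 0.999, -0.0]
wrist_force: [1.9, -1.2, 0.5]
grip_width: 0.0855
gripper_force: 0.0
```

```bash
python3 go.py .5277 -.0953 .20 85
```

```text
t 0.52 p [0.2945 0.3563 0.2251] F [ 1.9 -1.2  0.5] w 0.0855 gf 0.0 yaw 85.11 tilt [-0.0004 -0.0005] j6 -0.86
shift [-0.2709 -0.4301  0.0253] turn [-0.0002 -0.0001  0.0006]
```

>>> apply_moves(
  moves="-0.022 -0.035 0.002 0 0 0;-0.044 -0.07 0.004 0 0 0;-0.066 -0.105 0.006 0 0 0;-0.088 -0.14 0.008 0 0 0;-0.11 -0.174 0.01 0 0 0",
)

```text
time: 0.93
eef_pos: [0.3892, 0.1733, 0.2155]
tool_rot: [0.0, 0.043, 0.999, 0.0]
wrist_force: [1.1, 1.4, -0.4]
grip_width: 0.085
gripper_force: 0.0
```

>>> apply_moves(
  moves="-0.022 -0.035 0.002 0 0 0;-0.044 -0.07 0.004 0 0 0;-0.066 -0.105 0.006 0 0 0;-0.088 -0.14 0.008 0 0 0;-0.11 -0.174 0.01 0 0 0",
)

```text
time: 1.35
eef_pos: [0.4838, -0.0098, 0.2053]
tool_rot: [-0.0, 0.044, 0.999, 0.0]
wrist_force: [0.7, -0.1, 0.2]
grip_width: 0.0855
gripper_force: 0.0
```

```bash
python3 go.py .5277 -.0953 .16 85
```

```text
t 1.35 p [ 0.4838 -0.0098  0.2053] F [ 0.7 -0.1  0.2] w 0.0855 gf 0.0 yaw 85.0 tilt [-0.0002  0.0001] j6 -1.75
shift [-0.0512 -0.0813  0.0453] turn [ 0.     -0.0001  0.    ]
```

>>> apply_moves(
  moves="-0.017 -0.027 0.015 0 0 0;-0.034 -0.054 0.03 0 0 0;-0.051 -0.081 0.045 0 0 0;-0.051 -0.081 0.045 0 0 0;-0.051 -0.081 0.045 0 0 0",
)

```text
time: 1.77
eef_pos: [0.5265, -0.0937, 0.1589]
tool_rot: [-0.002, 0.045, 0.999, 0.001]
wrist_force: [0.9, 0.5, 0.3]
grip_width: 0.0854
gripper_force: 0.0
```

```bash
python3 - <<'E'
from h import *
i,d=manip.capture('side'); j,e=manip.capture('top')
a=i[180:400,380:620]; b=j[130:280,380:540]
W=np.zeros((600,790,3),np.uint8); a=cv2.resize(a,(393,360)); b=cv2.resize(b,(390,366)); W[:360,:393]=a; W[:366,400:790]=b
cv2.imwrite('pics/c1.png',W[:366,:,::-1])
E
python3 go.py .5277 -.0953 .096 85
```

```text
t 1.87 p [ 0.5268 -0.0921  0.1605] F [0.4 0.4 0.7] w 0.0855 gf 0.0 yaw 85.03 tilt [-0.0009  0.0007] j6 -1.88
shift [-0.0012 -0.0031  0.0645] turn [ 0.0002 -0.0003  0.0002]
```

View pics/c1.png

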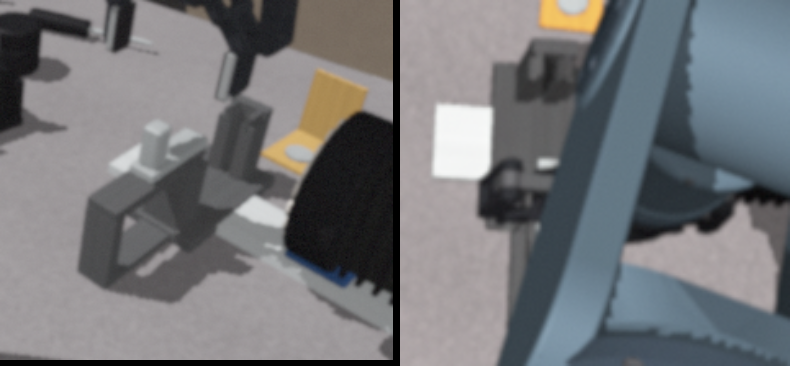

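The fingers (side crop (120,25) and (230,75)) straddle the grip (155,145). Descending and closing.

>>> apply_moves(
  moves="-0.001 -0.002 0.02 0 0 0;-0.001 -0.002 0.04 0 0 0;-0.001 -0.002 0.055 0 0 0;-0.001 -0.002 0.064 0 0 0;-0.001 -0.002 0.064 0 0 0",
)

```text
time: 2.28
eef_pos: [0.5268, -0.0932, 0.0954]
tool_rot: [-0.001, 0.043, 0.999, 0.001]
wrist_force: [0.2, -0.4, 0.6]
grip_width: 0.0856
gripper_force: 0.0
```

>>> apply_moves(
  moves="0 0 0 0 0 0;0 0 0 0 0 0;0 0 0 0 0 0;0 0 0 0 0 0;0 0 0 0 0 0",
  claw=1,
)

```text
time: 2.7
eef_pos: [0.5287, -0.095, 0.0975]
tool_rot: [0.001, 0.043, 0.999, -0.0]
wrist_force: [-0.1, 0.2, 0.0]
grip_width: 0.0256
gripper_force: 0.0
```

>>> apply_moves(
  moves="0 0 0 0 0 0;0 0 0 0 0 0;0 0 0 0 0 0",
)

```text
time: 2.95
eef_pos: [0.5286, -0.0937, 0.0975]
tool_rot: [0.0, 0.043, 0.999, 0.001]
wrist_force: [-0.1, 6.3, 5.5]
grip_width: 0.015
gripper_force: 58.9
```

```bash
python3 go.py
```

```text
t 2.95 p [ 0.5286 -0.0937  0.0975] F [-0.1  6.3  5.5] w 0.015 gf 58.9 yaw 85.02 tilt [0.0009 0.0018] j6 -1.88
```

>>> apply_moves(
  moves="0.006 0.001 0 0 0 0;0.014 0.001 0 0 0 0;0.022 0.001 0 0 0 0;0.03 0.001 0 0 0 0;0.036 0.001 0 0 0 0",
)

```text
time: 3.37
eef_pos: [0.4926, -0.0905, 0.0974]
tool_rot: [0.001, 0.043, 0.999, 0.0]
wrist_force: [4.6, 3.3, 2.7]
grip_width: 0.0147
gripper_force: 59.8
```

>>> apply_moves(
  moves="0.002 0 0 0 0 0;0.004 0 0 0 0 0;0.006 0 0 0 0 0;0.006 0 0 0 0 0;0.006 0 0 0 0 0",
)

```text
time: 3.78
eef_pos: [0.4901, -0.0903, 0.0975]
tool_rot: [0.005, 0.044, 0.999, -0.0]
wrist_force: [19.8, 4.2, -9.4]
grip_width: 0.0153
gripper_force: 59.4
```

```bash
python3 go.py
```

```text
t 3.78 p [ 0.4901 -0.0903  0.0975] F [19.8  4.2 -9.4] w 0.0153 gf 59.4 yaw 84.97 tilt [ 0.0097 -0.0005] j6 -1.91
```

Stop reached: 38.5 mm of travel, force up to 20 N, so the slide began about 6 mm out. The gripped TCP line confirms the top-camera estimate of the slot. Next I relieve the load, release and lift.

>>> apply_moves(
  moves="-0.003 0 0 0 0 0;-0.003 0 0 0 0 0;-0.003 0 0 0 0 0",
)

```text
time: 4.03
eef_pos: [0.4903, -0.0903, 0.0975]
tool_rot: [0.001, 0.043, 0.999, 0.0]
wrist_force: [4.4, 4.5, 3.2]
grip_width: 0.0148
gripper_force: 61.4
```

>>> apply_moves(
  moves="0 0 0 0 0 0;0 0 0 0 0 0;0 0 0 0 0 0;0 0 0 0 0 0;0 0 0 0 0 0",
  claw=-1,
)

```text
time: 4.45
eef_pos: [0.4889, -0.0905, 0.0964]
tool_rot: [-0.0, 0.043, 0.999, -0.0]
wrist_force: [-0.3, 0.1, -0.1]
grip_width: 0.0743
gripper_force: 0.0
```

>>> apply_moves(
  moves="0 0 -0.02 0 0 0;0 0 -0.045 0 0 0;0 0 -0.08 0 0 0;0 0 -0.11 0 0 0;0 0 -0.11 0 0 0",
)

```text
time: 4.87
eef_pos: [0.4927, -0.092, 0.2132]
tool_rot: [0.005, 0.043, 0.999, -0.002]
wrist_force: [0.3, -0.9, -0.4]
grip_width: 0.0857
gripper_force: 0.0
```

```bash
python3 go.py .583 .253 .20 75.9
```

```text
t 4.87 p [ 0.4927 -0.092   0.2132] F [ 0.3 -0.9 -0.4] w 0.0857 gf 0.0 yaw 85.05 tilt [ 0.0097 -0.0046] j6 -1.91
shift [-0.06    0.3515  0.0125] turn [-0.0009  0.0033  0.0508]
```

>>> apply_moves(
  moves="-0.006 0.035 0 0 0 0.02;-0.012 0.07 0 0 0 0.03;-0.018 0.105 0 0 0 0.04;-0.024 0.14 0 0 0 0.05;-0.03 0.175 0 0 0 0.051",
)

```text
time: 5.28
eef_pos: [0.5343, 0.0828, 0.2062]
tool_rot: [-0.0, 0.124, 0.992, -0.0]
wrist_force: [0.6, -0.5, -0.0]
grip_width: 0.0854
gripper_force: 0.0
```

```bash
python3 go.py .583 .253 .20 75.9
```

```text
t 5.28 p [0.5343 0.0828 0.2062] F [ 0.6 -0.5 -0. ] w 0.0854 gf 0.0 yaw 75.73 tilt [-0.0004 -0.0002] j6 -1.39
shift [-0.0052  0.177   0.0061] turn [-0.0001 -0.0001 -0.0009]
```

>>> apply_moves(
  moves="-0.001 0.04 0 0 0 0;-0.002 0.08 0 0 0 0;-0.004 0.12 0 0 0 0;-0.005 0.155 0.003 0 0 0;-0.005 0.177 0.006 0 0 0",
)

```text
time: 5.7
eef_pos: [0.5827, 0.2551, 0.2]
tool_rot: [0.0, 0.122, 0.993, 0.0]
wrist_force: [-0.4, -0.6, 0.8]
grip_width: 0.0855
gripper_force: 0.0
```

>>> apply_moves(
  moves="0 0 0 0 0 0;0 0 0.015 0 0 0;0 0 0.03 0 0 0;0 0 0.03 0 0 0;0 0 0.03 0 0 0",
)

```text
time: 6.12
eef_pos: [0.5815, 0.2507, 0.1694]
tool_rot: [-0.001, 0.123, 0.992, -0.001]
wrist_force: [0.2, 0.5, 0.6]
grip_width: 0.0855
gripper_force: 0.0
```

```bash
python3 - <<'E'
from h import *
i,d=manip.capture('side'); j,e=manip.capture('top')
np.savez('p2.npz',i=i,d=d,j=j,e=e)
a=i[100:290,250:430]; b=j[130:290,200:480]
W=np.zeros((400,800,3),np.uint8); a=cv2.resize(a,(370,390)); b=cv2.resize(b,(425,243)); W[:390,:370]=a; W[:243,375:]=b
cv2.imwrite('pics/c2.png',W[:,:,::-1])
P=cloud('top',e); th=np.radians(-5); d=P[...,:2]-[.624,-.1015]; A=(d@[np.cos(th),np.sin(th)])*1000; B=(d@[-np.sin(th),np.cos(th)])*1000; z=P[...,2]
m=(abs(B)<20)&(z>.122)&(z<.132)&(abs(A)<200); print('grip',np.median(A[m]),np.median(B[m]),m.sum())
m=(abs(B)<6)&(z>.085)&(z<.095)&(A<0)&(A>-150); print('bar inner end',np.percentile(A[m],[2,99]))
E
python3 go.py .583 .253 .104 75.9
```

```text
grip -134.71782852555538 0.12279044770282237 99
bar inner end [-146.70302137  -70.02400599]
t 6.22 p [0.5829 0.2511 0.1714] F [0.4 0.1 0.7] w 0.0854 gf 0.0 yaw 75.82 tilt [0.0007 0.    ] j6 -1.1
shift [0.0004 0.0018 0.0674] turn [ 0.0001  0.0002 -0.0004]
```

View pics/c2.png

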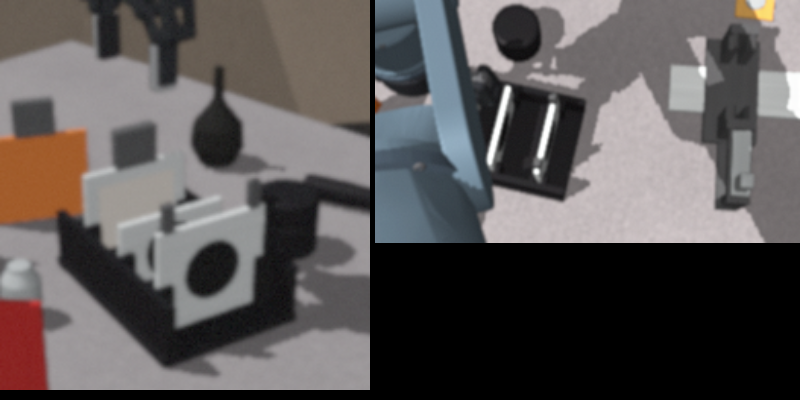

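The slide stays out: its grip is now at x = −135 mm in the holder frame, 38 mm further out. In the side crop the fingers (105,35) and (163,65) hang over the tab (135,145). Descending to grasp.

>>> apply_moves(
  moves="0 0.001 0.02 0 0 0;0 0.001 0.04 0 0 0;0 0.001 0.055 0 0 0;0 0.001 0.065 0 0 0;0 0.001 0.067 0 0 0",
)

```text
time: 6.63
eef_pos: [0.5821, 0.2522, 0.1024]
tool_rot: [-0.001, 0.123, 0.992, -0.0]
wrist_force: [-0.3, 0.1, -0.6]
grip_width: 0.0857
gripper_force: 0.0
```

>>> apply_moves(
  moves="0 0 0 0 0 0;0 0 0 0 0 0;0 0 0 0 0 0;0 0 0 0 0 0;0 0 0 0 0 0",
  claw=1,
)

```text
time: 7.05
eef_pos: [0.5833, 0.2528, 0.1046]
tool_rot: [0.001, 0.123, 0.992, 0.0]
wrist_force: [-0.3, -1.0, -0.6]
grip_width: 0.0254
gripper_force: 0.0
```

>>> apply_moves(
  moves="0 0 0 0 0 0;0 0 0 0 0 0;0 0 0 0 0 0;0 0 0 0 0 0;0 0 0 0 0 0",
)

```text
time: 7.47
eef_pos: [0.5833, 0.2528, 0.1044]
tool_rot: [0.001, 0.123, 0.992, 0.0]
wrist_force: [-0.0, -0.5, 5.2]
grip_width: 0.0111
gripper_force: 59.3
```

```bash
python3 go.py
```

```text
t 7.47 p [0.5833 0.2528 0.1044] F [-0.  -0.5  5.2] w 0.0111 gf 59.3 yaw 75.86 tilt [0.0013 0.0004] j6 -1.1
```

>>> apply_moves(
  moves="0 0 -0.005 0 0 0;0 0 -0.013 0 0 0;0 0 -0.025 0 0 0;0 0 -0.04 0 0 0;0 0 -0.06 0 0 0",
)

```text
time: 7.88
eef_pos: [0.5816, 0.2523, 0.1634]
tool_rot: [-0.001, 0.123, 0.992, -0.001]
wrist_force: [0.6, 0.0, -2.0]
grip_width: 0.011
gripper_force: 58.7
```

>>> apply_moves(
  moves="0 0 -0.022 0 0 0;0 0 -0.046 0 0 0;0 0 -0.07 0 0 0;0 0 -0.09 0 0 0;0 0 -0.1 0 0 0",
)

```text
time: 8.3
eef_pos: [0.5838, 0.2528, 0.268]
tool_rot: [0.002, 0.123, 0.992, 0.001]
wrist_force: [0.6, -0.8, -1.2]
grip_width: 0.0115
gripper_force: 58.8
```

```bash
python3 go.py .6246 -.102 .26 85
```

```text
t 8.3 p [0.5838 0.2528 0.268 ] F [ 0.6 -0.8 -1.2] w 0.0115 gf 58.8 yaw 75.86 tilt [0.0048 0.0008] j6 -1.1
shift [-0.1262 -0.3341  0.0079] turn [ 0.0005  0.0015 -0.0508]
```

>>> apply_moves(
  moves="-0.004 -0.01 0 0 0 -0.01;-0.012 -0.032 0 0 0 -0.02;-0.022 -0.06 0 0 0 -0.03;-0.033 -0.088 0 0 0 -0.04;-0.044 -0.116 0 0 0 -0.051",
)

```text
time: 8.72
eef_pos: [0.5965, 0.1284, 0.2634]
tool_rot: [-0.001, 0.042, 0.999, -0.0]
wrist_force: [0.2, 0.1, -2.1]
grip_width: 0.011
gripper_force: 58.7
```

```bash
python3 go.py .6246 -.102 .26 85
```

```text
t 8.72 p [0.5965 0.1284 0.2634] F [ 0.2  0.1 -2.1] w 0.011 gf 58.7 yaw 85.17 tilt [-0.001  -0.0003] j6 -1.47
shift [-0.0474 -0.2272  0.0034] turn [-0.0001 -0.0003  0.001 ]
```

>>> apply_moves(
  moves="-0.006 -0.03 0 0 0 0.001;-0.012 -0.06 0 0 0 0.001;-0.018 -0.09 0 0 0 0.001;-0.024 -0.12 0 0 0 0.001;-0.03 -0.15 0 0 0 0.001",
)

```text
time: 9.13
eef_pos: [0.6135, -0.0241, 0.2634]
tool_rot: [-0.001, 0.045, 0.999, -0.0]
wrist_force: [1.0, -1.0, -1.9]
grip_width: 0.0113
gripper_force: 58.7
```

>>> apply_moves(
  moves="-0.005 -0.025 0 0 0 0;-0.01 -0.05 0 0 0 0;-0.014 -0.068 0 0 0 0;-0.017 -0.077 0 0 0 0;-0.017 -0.077 0 0 0 0",
)

```text
time: 9.55
eef_pos: [0.6239, -0.1028, 0.2632]
tool_rot: [-0.0, 0.046, 0.999, -0.0]
wrist_force: [-0.3, -0.2, -1.6]
grip_width: 0.0111
gripper_force: 58.7
```

>>> apply_moves(
  moves="0 0 0 0 0 0;0 0 0.02 0 0 0;0 0 0.04 0 0 0;0 0 0.05 0 0 0;0 0 0.05 0 0 0",
)

```text
time: 9.97
eef_pos: [0.6221, -0.0987, 0.2104]
tool_rot: [-0.003, 0.044, 0.999, 0.001]
wrist_force: [-0.4, 0.2, -2.0]
grip_width: 0.0111
gripper_force: 58.7
```

```bash
python3 - <<'E'
from h import *
i,d=manip.capture('side'); j,e=manip.capture('top'); np.savez('p3.npz',i=i,d=d,j=j,e=e)
a=i[120:400,380:640]; b=j[130:290,380:540]
W=np.zeros((420,800,3),np.uint8); W[:420,:390]=cv2.resize(a,(390,420)); W[:400,400:]=cv2.resize(b,(400,400))
cv2.imwrite('pics/c3.png',W[:,:,::-1])
np.set_printoptions(suppress=True)
# plate + slot in the side view, holder axes (side camera's own holder frame)
P=cloud('side',d); th=np.radians(-5); D=P[...,:2]-[.6231,-.1057]; A=D@[np.cos(th),np.sin(th)]*1000; B=D@[-np.sin(th),np.cos(th)]*1000; z=P[...,2]*1000
m=(d>0)&(abs(A)<70)&(abs(B)<25)&(z>122)&(z<195)
print(m.sum(),'A',np.percentile(A[m],[1,3,50,97,99]),'B',np.percentile(B[m],[5,50,95]),'z',np.percentile(z[m],[1,99]))
for lo,hi in((-45,-25),(-10,10),(25,45)):
    k=m&(A>lo)&(A<hi)&(z<178); print(lo,k.sum(),np.median(B[k]))
for lo,hi in((124,140),(150,175)):
    k=m&(z>lo)&(z<hi); print(lo,k.sum(),np.median(B[k]),np.percentile(A[k],[2,98]))
E
python3 go.py .6246 -.102 .2 85
```

```text
1889 A [-53.4393937  -52.90006224 -13.60137569  42.91184486  45.34574266] B [0.43852974 1.35119246 4.86734447] z [122.92840885 194.28720354]
-45 291 1.366437421936152
-10 246 1.1526203047881582
25 208 1.3405564368666492
124 378 1.5857966898625315 [-53.45398731  44.18144954]
150 653 1.2818010228419128 [-53.16546824  43.72959376]
t 10.07 p [ 0.624  -0.0998  0.2138] F [ 0.2  0.8 -0.8] w 0.0109 gf 58.7 yaw 84.93 tilt [-0.0006  0.0003] j6 -1.83
shift [-0.0008 -0.0022  0.0138] turn [ 0.0001 -0.0002 -0.0004]
```

View pics/c3.png

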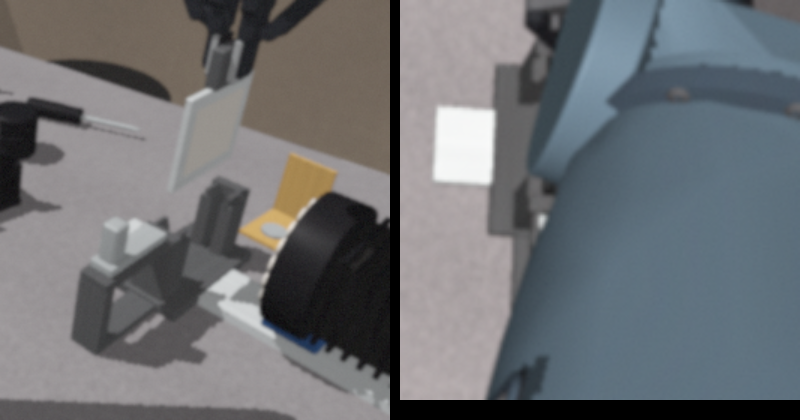

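In the side crop the diffuser hangs square above the slot, lower edge (175,185) to (245,140), and the slide is out of the way. I'll let it settle and measure once more before inserting.

>>> apply_moves(
  moves="0 0 0.014 0 0 0;0 0 0.014 0 0 0;0 0 0.014 0 0 0;0 0 0.014 0 0 0;0 0 0.014 0 0 0",
)

```text
time: 10.48
eef_pos: [0.6246, -0.1009, 0.2009]
tool_rot: [0.001, 0.045, 0.999, -0.0]
wrist_force: [-0.4, -0.3, -2.6]
grip_width: 0.0108
gripper_force: 58.7
```

```bash
python3 go.py .6246 -.102 .2 85; python3 - <<'E'
from h import *
np.set_printoptions(suppress=True)
for k in range(2):
    i,d=manip.capture('side')
    P=cloud('side',d); th=np.radians(-5); D=P[...,:2]-[.6231,-.1057]; A=D@[np.cos(th),np.sin(th)]*1000; B=D@[-np.sin(th),np.cos(th)]*1000; z=P[...,2]*1000
    m=(d>0)&(abs(A)<70)&(abs(B)<25)&(z>110)&(z<160)
    print(m.sum(),'A',np.percentile(A[m],[1,50,99]),'B',np.percentile(B[m],[5,50,95]),'zmin',z[m].min())
    p=m&(abs(A+2)<12); q=(d>0)&(abs(A)<70)&(abs(B)<25)&(z>30)&(z<160)&(abs(A)<10); print('zlow',np.percentile(z[q&(z>85)],1))
    for lo,hi in((-45,-25),(25,45)): print(np.median(B[m&(A>lo)&(A<hi)]))
    s=manip.read_state(); print(s['eef_pos'].round(4))
E
```

```text
t 10.48 p [ 0.6246 -0.1009  0.2009] F [-0.4 -0.3 -2.6] w 0.0108 gf 58.7 yaw 84.86 tilt [ 0.0017 -0.0006] j6 -1.83
shift [-0.0001 -0.0011  0.0009] turn [-0.0001  0.0005 -0.0008]
1205 A [-50.40444377 -10.56439414  48.17848272] B [-1.65826272 -0.77023049  2.94524363] zmin 110.01184379396658
zlow 107.21914363613517
-0.5932232614381706
-1.0245809418225398
[ 0.6245 -0.1009  0.2008]
1208 A [-50.44608637 -10.75677433  48.42366932] B [-1.68892332 -0.80876889  2.71662134] zmin 110.10700877592018
zlow 106.69093604734485
-0.7051630041601078
-1.0570176776895432
[ 0.6244 -0.101   0.2006]
```

>>> apply_moves(
  moves="-0.001 -0.0015 0 0 0 -0.0008;-0.001 -0.0015 0.005 0 0 -0.0008;-0.001 -0.0015 0.01 0 0 -0.0008;-0.001 -0.0015 0.016 0 0 -0.0008;-0.001 -0.0015 0.022 0 0 -0.0008",
)

```text
time: 11.0
eef_pos: [0.6246, -0.1023, 0.1766]
tool_rot: [-0.0, 0.044, 0.999, 0.0]
wrist_force: [-0.7, 0.6, -1.2]
grip_width: 0.0108
gripper_force: 58.7
```

>>> apply_moves(
  moves="0 0 0.004 0 0 0;0 0 0.008 0 0 0;0 0 0.012 0 0 0;0 0 0.015 0 0 0;0 0 0.018 0 0 0",
)

```text
time: 11.42
eef_pos: [0.6249, -0.1024, 0.1593]
tool_rot: [0.0, 0.044, 0.999, 0.0]
wrist_force: [0.2, 0.2, -1.7]
grip_width: 0.0114
gripper_force: 58.7
```

```bash
python3 go.py .6246 -.102 .1064 85; python3 - <<'E'
from h import *
i,d=manip.capture('side')
cv2.imwrite('pics/c4.png',cv2.resize(i[160:370,400:600],(600,600),interpolation=2)[:,:,::-1])
E
```

```text
t 11.42 p [ 0.6249 -0.1024  0.1593] F [ 0.2  0.2 -1.7] w 0.0114 gf 58.7 yaw 85.0 tilt [0. 0.] j6 -1.83
shift [0.0003 0.0004 0.0529] turn [ 0.  0. -0.]
```

View pics/c4.png

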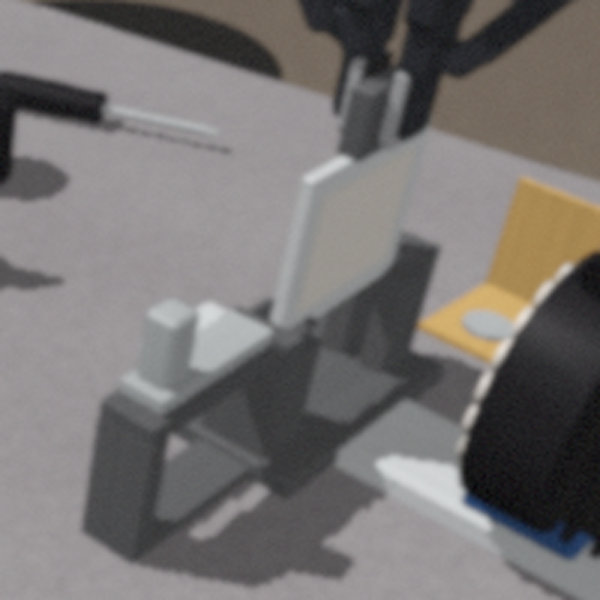

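The plate is between the posts in both grooves (lower corner about (295,320)) with no contact force. I'll continue down.

>>> apply_moves(
  moves="0 0 0.005 0 0 0;0 0 0.01 0 0 0;0 0 0.015 0 0 0;0 0 0.02 0 0 0;0 0 0.025 0 0 0",
)

```text
time: 11.88
eef_pos: [0.6248, -0.1024, 0.134]
tool_rot: [-0.0, 0.044, 0.999, 0.0]
wrist_force: [-0.1, 0.2, -1.2]
grip_width: 0.0109
gripper_force: 58.7
```

>>> apply_moves(
  moves="0 0 0.005 0 0 0;0 0 0.01 0 0 0;0 0 0.015 0 0 0;0 0 0.02 0 0 0;0 0 0.023 0 0 0",
)

```text
time: 12.3
eef_pos: [0.6246, -0.1023, 0.1107]
tool_rot: [-0.0, 0.044, 0.999, 0.0]
wrist_force: [0.4, 0.3, -1.7]
grip_width: 0.0113
gripper_force: 58.7
```

>>> apply_moves(
  moves="0 0 0.001 0 0 0;0 0 0.002 0 0 0;0 0 0.003 0 0 0;0 0 0.004 0 0 0;0 0 0.005 0 0 0",
)

```text
time: 12.72
eef_pos: [0.6251, -0.1025, 0.1069]
tool_rot: [0.0, 0.044, 0.999, -0.0]
wrist_force: [-0.3, 0.4, -1.1]
grip_width: 0.0108
gripper_force: 58.7
```

```bash
python3 go.py
```

```text
t 12.72 p [ 0.6251 -0.1025  0.1069] F [-0.3  0.4 -1.1] w 0.0108 gf 58.7 yaw 85.0 tilt [ 0.0005 -0.0002] j6 -1.83
```

>>> apply_moves(
  moves="0 0 0.0005 0 0 0;0 0 0.001 0 0 0;0 0 0.0015 0 0 0;0 0 0.002 0 0 0;0 0 0.002 0 0 0",
)

```text
time: 13.13
eef_pos: [0.6252, -0.1025, 0.1064]
tool_rot: [0.0, 0.044, 0.999, -0.0]
wrist_force: [-4.3, 1.0, 8.2]
grip_width: 0.011
gripper_force: 60.4
```

```bash
python3 go.py
```

```text
t 13.13 p [ 0.6252 -0.1025  0.1064] F [-4.3  1.   8.2] w 0.011 gf 60.4 yaw 85.01 tilt [ 0.0007 -0.0005] j6 -1.83
```

Floor contact (+9 N) comes exactly at the predicted height of 0.1064. Release and lift.

>>> apply_moves(
  moves="0 0 -0.0005 0 0 0;0 0 -0.0005 0 0 0;0 0 -0.0005 0 0 0;0 0 -0.0005 0 0 0;0 0 -0.0005 0 0 0",
  claw=-1,
)

```text
time: 13.55
eef_pos: [0.6248, -0.1024, 0.1049]
tool_rot: [-0.0, 0.044, 0.999, 0.0]
wrist_force: [-0.1, -0.5, 0.8]
grip_width: 0.0712
gripper_force: 0.0
```

>>> apply_moves(
  moves="0 0 0 0 0 0;0 0 0 0 0 0;0 0 -0.01 0 0 0;0 0 -0.03 0 0 0;0 0 -0.05 0 0 0",
)

```text
time: 13.97
eef_pos: [0.6243, -0.1022, 0.1554]
tool_rot: [-0.001, 0.044, 0.999, 0.0]
wrist_force: [-0.0, -0.8, 0.8]
grip_width: 0.0853
gripper_force: 0.0
```

>>> apply_moves(
  moves="0 0 -0.03 0 0 0;0 0 -0.06 0 0 0;0 0 -0.09 0 0 0;0.03 0 -0.1 0 0 0;0.07 0 -0.1 0 0 0",
)

```text
time: 14.38
eef_pos: [0.558, -0.0974, 0.2601]
tool_rot: [0.004, 0.043, 0.999, -0.001]
wrist_force: [-1.1, -0.7, 0.8]
grip_width: 0.0851
gripper_force: 0.0
```

>>> apply_moves(
  moves="0.03 0.02 0 0 0 0;0.05 0.05 0 0 0 0;0.07 0.08 0 0 0 0;0.09 0.11 0 0 0 0;0.11 0.14 0 0 0 0",
)

```text
time: 14.8
eef_pos: [0.4567, 0.0538, 0.2561]
tool_rot: [0.001, 0.044, 0.999, -0.0]
wrist_force: [0.2, 0.8, -0.0]
grip_width: 0.0852
gripper_force: 0.0
```

>>> apply_moves(
  moves="0.0 0.03 0 0 0 0;0 0.05 0 0 0 0;0 0.06 0 0 0 0;0 0.06 0 0 0 0;0 0.06 0 0 0 0",
)

```text
time: 15.22
eef_pos: [0.4631, 0.1123, 0.2554]
tool_rot: [0.0, 0.043, 0.999, -0.0]
wrist_force: [-0.1, 0.1, 0.3]
grip_width: 0.0855
gripper_force: 0.0
```

```bash
python3 go.py; python3 - <<'E'
from h import *
i,d=manip.capture('side'); j,e=manip.capture('top')
W=np.zeros((300,800,3),np.uint8); W[:,:400]=cv2.resize(i,(400,300)); W[:,400:]=cv2.resize(j,(400,300))
cv2.imwrite('pics/c5.png',W[:,:,::-1])
np.set_printoptions(suppress=True)
P=cloud('side',d); th=np.radians(-5); D=P[...,:2]-[.6231,-.1057]; A=D@[np.cos(th),np.sin(th)]*1000; B=D@[-np.sin(th),np.cos(th)]*1000; z=P[...,2]*1000
H=(d>0)&(abs(A)<70)&(abs(B)<20)
m=H&(z>90)&(z<150); print('tab top z',np.percentile(z[m],[50,98]))
m=H&(z>96)&(z<106); print('plate top A',np.percentile(A[m],[1,99]),'B',np.median(B[m]))
m=H&(z>50)&(z<75)&(abs(A)<30); print('low face B',np.median(B[m]))
for n,dd,o in(('top',e,[.624,-.1015]),('side',d,[.6231,-.1057])):
    P=cloud(n,dd); D=P[...,:2]-o; A=D@[np.cos(th),np.sin(th)]*1000; B=D@[-np.sin(th),np.cos(th)]*1000; z=P[...,2]
    m=(dd>0)&(abs(B)<20)&(z>.118)&(z<.132)&(A<-80)&(A>-160); print(n,'grip A',np.median(A[m]) if m.any() else None)
E
```

```text
t 15.22 p [0.4631 0.1123 0.2554] F [-0.1  0.1  0.3] w 0.0855 gf 0.0 yaw 85.07 tilt [ 0.0002 -0.0006] j6 -1.5
tab top z [112.43454296 136.82412501]
plate top A [-49.03250319  49.29704417] B -1.1612158344557157
low face B -2.42500071955425
top grip A -134.51223786937598
side grip A -138.4941892896615
```

View pics/c5.png

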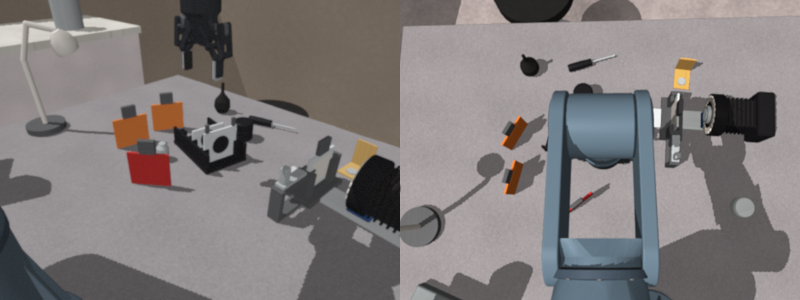

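The plate stands upright in the slot (side panel (322,165)): tab top at 137 mm, centred within about 1 mm. The slide is out, the other two plates are still in the rack, and the arm is clear. Handing in.

```bash
python3 -c "
from rig import manip
print(manip.finish_job())"
```

```text
the job is handed in; nothing more can be done
None
```

I handed the job in at about 15 s: the slide is pulled out to its stop, the diffuser stands fully home in the holder's slot, the other two plates are still standing in the rack, and the gripper is clear of everything; no verdict came back.

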